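Close up the industrial computer

TASK

Close up the open computer: take the long-nose pliers off it and put them in the empty wide compartment of the tool tray, and set the finned cover onto the case so that its lip drops inside the walls and it sits down level on the rim all round. Lower the cover into place rather than dropping it, and leave the case, the tray and the other parts on the bench where they stand.

Things in the scene. Friction and masses are not known exactly. Their poses are not given: they have to be found in the camera images.
- case: The open computer: black case 160 (x) x 124 (y) x 55 mm high, walls 3 mm, open top (154 x 118 mm inside), green board and a copper-topped block in it, nothing inside above 48 mm. 1.1 kg, stands loose on rubber feet. Origin at the centre of its underside, z up.
- case_rim (a point): Centre of the case's open mouth at rim height, 55 mm above the case's origin. The seated cover's plate rests on the rim and overhangs 3 mm all round; its x axis then lies along the case's x axis, either way round.
- cover: The loose cover, about 0.42 kg, bare aluminium, lying fins up on the bench: a plate 166 (x) x 130 (y) x 4 mm, fins above, a locating lip below (148 x 112 mm outside, rounded edge, 3 mm play each side in the case). Origin at the centre of the lip's lower edge, z up: lip 0 to 7 mm, plate 7 to 11 mm, fins 11 to 37 mm. Seated, its origin is 48 mm above the case's.
- cover_grip (a point): On the cover's axis, 26 mm above its origin, amid the block of eight stiff upright fins that run along x: 112 mm long, 56 mm wide over the outer fins (y = -28 to 28 mm), to be gripped across y. The plate round the block is flat and free.
- pliers: Long-nose pliers, shut, 194 mm long, 0.16 kg, red handles, lying flat across the case's rim. Origin under the middle of the joint, on the underside, z up; steel jaws to +x (tip at 80 mm), handles to -x (ends at -114 mm, 51 mm apart over all). The joint, 32 (x) x 20 (y) x 11 mm high with flat sides, is good to grip across y, near the centre of mass.
- tray: Loose dark blue tool tray 250 (x) x 162 (y) x 24 mm high, floor and walls 4 mm thick, about 0.55 kg. Origin at the centre of its underside, z up. A divider at y = 27 to 31 mm parts the empty wide compartment (inside 242 x 104 mm, y from -77 to 27 mm) from a narrow one in which a yellow screwdriver lies.
- tray_well (a point): Centre of the floor of the tray's wide compartment, 4 mm above the bench (tray frame: x = 0, y = -25 mm, z = 4 mm).
- done_pc: Bystander: a finished computer of the same kind with its cover already on, 166 x 130 x 85 mm high, beyond the working area. Origin at the centre of its underside.
- screw_dish: Bystander: round steel dish of screws, 96 mm across, 24 mm high, beyond the working area. Origin at the centre of its underside.
- fan: Bystander: black square fan 80 x 80 x 25 mm lying flat beyond the working area. Origin at the centre of its underside.
- memory: Bystander: green memory module 133 x 31 x 6 mm lying flat near the robot. Origin at the centre of its underside.
Things that resemble listed ones, but are neither listed nor needed, are in the scene too. There is more than one size of the pliers; the job needs the larger. What is shaped like the case but pink is not meant.

How it is judged:
At the end, for the whole second after the job is handed in: Cover at rest on the case: origin 45.5 to 50.2 mm above the case's, within 5 mm in x and y, 0.025 rad of the rim plane, 0.05 rad of level, x axes within 0.08 rad either way. Pliers at rest: joint within 90 mm (x), 45 mm (y), 20 mm (up) of the wide compartment's centre, tilt under 0.3 rad (z of cover in the frame of case between 0.0455 and 0.0502 m and x of cover in the frame of case between -0.005 and 0.005 m and y of cover in the frame of case between -0.005 and 0.005 m and angle between the z axis of cover and the z axis of case, either way round below 0.025 rad and angle between cover's own z axis and vertical below 0.05 rad and angle between the x axis of cover and the x axis of case, either way round below 0.08 rad and x of pliers in the frame of tray_well between -0.09 and 0.09 m and y of pliers in the frame of tray_well between -0.045 and 0.045 m and z of pliers in the frame of tray_well below 0.02 m and angle between pliers's own z axis and vertical below 0.3 rad and linear speed of each of cover, pliers below 0.02 m/s); the robot touches nothing.
It fails at once if the cover is let go or dropped more than 20 mm above its seat (height (world z) of cover above 0.068 m and contact force between the fingers and cover below 0.05 N).
It fails at once if the case or the tray is shoved more than 40 mm (distance of any of case, tray from where it was at the start of the episode above 0.04 m).
It fails at once if another thing on the bench is moved more than 40 mm (distance of any of done_pc, screw_dish, fan, memory from where it was at the start of the episode above 0.04 m).
It also fails if it takes over 64 s, if anything falls off the work surface, if the arm or the gripper's body presses on something with over 40 N, if the wrist force passes 120 N, or if a joint passes its speed limit or range.

ROBOT

A 6-joint arm with a two-finger parallel gripper is mounted at the origin on the work surface. World frame = base frame: x ahead of the robot, y to its left, z up, the work surface at z = 0. Lengths are in m, angles in rad, forces in N, time in s.
With the tool pointing down it reaches from about 0.35 to 1 m from the base axis. Payload 7.1 kg.
Tool frame: the origin (TCP) lies between the finger pads; the fingertips stand 22 mm ahead of it and the grasp point (between the pads) lies 3 mm ahead of it; z points along the fingers, y is the line along which they close (so a half turn about z gives the same grasp; the last joint's range is limited). The gripper opens to 85 mm and grips with 20 to 120 N. Pads are 22 mm wide; open, the fingers measure 114 mm over their backs; the gripper's body (76 mm by 85 mm) begins 54 mm behind the grasp point. The pads swing forward as they close: fully open they stand 13 mm farther back than shut.
Start: joints at [-1.194, 0.423, 1.63, -0, 1.089, -0.019], TCP at [0.241, -0.577, 0.253] pointing down, gripper open.
Joint ranges: [-3, 3], [-0.9, 2.11], [0.09, 2.58], [-1.31, 4.45], [0.11, 2.69], [-2.54, 2.54]. Speed limits (rad/s): [2.39, 2.39, 3.01, 3.14, 3.14, 3.14].

INTERFACE

Orientations are given as a rotation vector (axis times angle).
In Python, from rig import manip gives the robot as it stands. The module is installed in compiled form; this text tells all that it offers. Calls block until the motion is done:
- manip.move_to(position, orientation): joint-space move of the TCP to a pose.
- manip.servo_line(position, orientation=None, rate=0.15): straight line of the TCP; orientation=None keeps the orientation; rate is the mean speed in m/s.
- manip.set_joints(angles): joint-space move.
- manip.command_gripper(opening, f_grip=None): finger opening in m; f_grip is the grip in N (None keeps the last); returns when the fingers have stopped.
- manip.hold(seconds).
- manip.solve_ik(position, orientation): joint angles nearest the present ones, or None.
- manip.camera(name): name is "side" or "top"; returns a dict with "image" (480x640x3 uint8, red, green, blue), "fx", "fy", "cx", "cy" (pixels), "cam_to_world" (4x4, takes a point from camera to world coordinates). Camera axes: x right, y down, z forward; pixel columns grow to the right and rows downward; lengths in m; the calibration is good to about 2 mm. A picture is of the moment at which its call begins. There is no depth.
A pose or a line that the arm cannot do raises manip.IKError and nothing moves.
- manip.sign_off(): hands the job in; it is judged then, once.
Readings, each from a call of its own:
- manip.get_time(): time.
- manip.get_joint_positions(): joint angles.
- manip.get_joint_vel(): joint speeds.
- manip.get_tau(): joint torques, N m.
- manip.get_position(): TCP position.
- manip.get_ee_rot(): TCP orientation.
- manip.get_contact_force(): force on the tool from outside, world axes, zero at the start.
- manip.get_torque(): the same for the moment, N m.
- manip.get_width(): finger opening in m.
- manip.get_grip_force(): force on a finger pad.
Only numpy, scipy, OpenCV 4.12 (cv2) and the standard library are available. Lean on these libraries where they do the work, as an engineer would, in place of code of your own. Each camera call takes 0.05 s, during which the arm holds its last target. There are 200 camera calls.

## Working session

There is one attempt and no reset: what is moved stays moved. The work goes in short steps, each a Python script; the robot and the scene stay as the last script left them, time stands still between calls to the robot, and variables do not carry over. Pictures are saved under pics/ and viewed, at most 10 in all, crops included, and the job is handed in when it is done.

```bash
mkdir -p pics; python3 - <<'E'
from rig import manip
import cv2,numpy as np
for n in("top","side"):
    c=manip.camera(n); cv2.imwrite(f"pics/{n}0.png",c["image"][:,:,::-1])
    print(n,c["fx"],c["fy"],c["cx"],c["cy"]); print(np.round(c["cam_to_world"],4).tolist())
print(manip.get_time(),manip.get_ee_rot(),manip.get_width())
E
```

```text
top 506.5967696086042 506.5967696086042 321.7834407936948 236.80996670673073
[[0.0301, -0.9788, 0.2027, 0.3141], [-0.9995, -0.0292, 0.0074, 0.0552], [-0.0014, -0.2029, -0.9792, 1.0884], [0.0, 0.0, 0.0, 1.0]]
side 509.41302402555544 509.41302402555544 319.7472341577356 246.3382378592511
[[-0.9912, -0.0903, 0.0966, 0.4168], [-0.1322, 0.6796, -0.7216, 0.9254], [-0.0005, -0.728, -0.6855, 0.8735], [0.0, 0.0, 0.0, 1.0]]
0.1 [-3.07886780e+00 -6.17397590e-01  4.46792777e-04] 0.0854882385692224
```

View pics/top0.png

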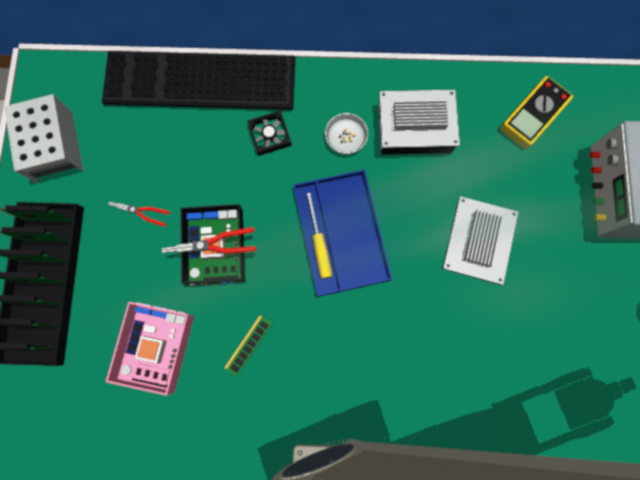

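View pics/side0.png

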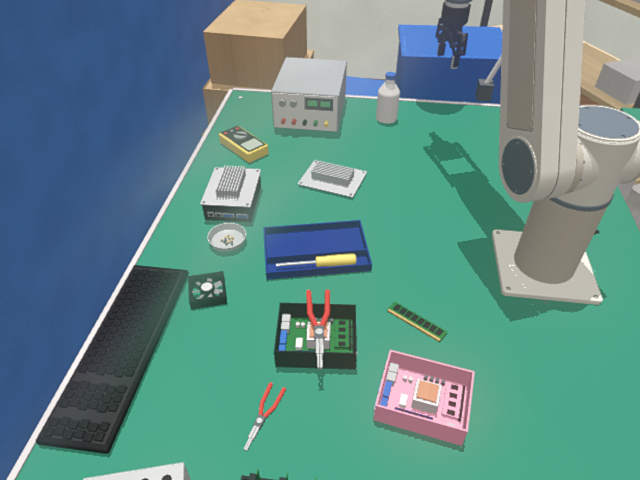

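The top view shows two pairs of pliers: the larger on the black case at (205,246) and the smaller on the bench at (140,212). There are two cases, black at (212,245) and pink at (150,348). There are also two finned plates: the loose cover at (481,240) and the done PC at (418,120). I choose the pliers at (205,246), the black case and the cover at (481,240). The tray is at (341,233), with its wide compartment on the right side.

```bash
python3 - <<'E'
import cv2,numpy as np
t=cv2.imread("pics/top0.png"); s=cv2.imread("pics/side0.png")
def crop(im,x,y,w,h):
    o=cv2.resize(im[y:y+h,x:x+w],(400,300),interpolation=cv2.INTER_CUBIC)
    k=400/w
    for u in range((x//10+1)*10,x+w,10):
        cv2.line(o,(int((u-x+.5)*k),0),(int((u-x+.5)*k),5 if u%50 else 14),(255,255,255),1)
        if u%20==0: cv2.putText(o,str(u),(int((u-x)*k)-8,16),0,.33,(255,255,255),1)
    for v in range((y//10+1)*10,y+h,10):
        cv2.line(o,(0,int((v-y+.5)*k)),(5,int((v-y+.5)*k)),(255,255,255),1)
        if v%20==0: cv2.putText(o,str(v),(7,int((v-y)*k)+4),0,.33,(255,255,255),1)
    return o
a=np.vstack([np.hstack([crop(t,155,203,120,90),crop(t,430,190,120,90)]),np.hstack([crop(t,260,165,180,135),crop(s,265,285,120,90)])])
cv2.imwrite("pics/crop1.png",a)
E
```

```text
(no output)
```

View pics/crop1.png

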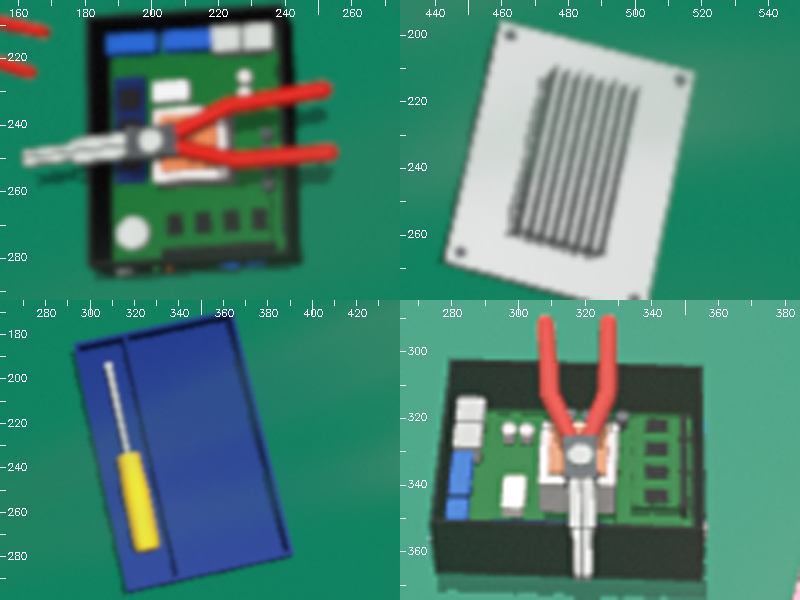

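The crop confirms it: these are the large pliers on the black case, with the joint at top (200,245) and side (319,331), and the jaws pointing to +y. The cover lies fins up, and the wide tray compartment is on the −y side. Next I fit the poses by silhouette in both cameras.

```bash
cat > h.py <<'E'
from rig import manip
import cv2,numpy as np
from scipy.optimize import least_squares
from scipy.spatial.transform import Rotation as R
def pix(c,P):
    T=np.linalg.inv(c["cam_to_world"]); q=np.atleast_2d(P)@T[:3,:3].T+T[:3,3]
    return np.c_[c["fx"]*q[:,0]/q[:,2]+c["cx"],c["fy"]*q[:,1]/q[:,2]+c["cy"]]
def ray(c,uv,z):
    T=c["cam_to_world"]; d=T[:3,:3]@[(uv[0]-c["cx"])/c["fx"],(uv[1]-c["cy"])/c["fy"],1]
    return T[:3,3]+d*(z-T[2,3])/d[2]
def place(P,p): # p=x,y,yaw
    c,s=np.cos(p[2]),np.sin(p[2]); return P@np.array([[c,s,0],[-s,c,0],[0,0,1]])+[p[0],p[1],0]
def box(x,y,z0,z1): return np.array([[a*x/2,b*y/2,z] for a in(-1,1) for b in(-1,1) for z in(z0,z1)])
def mask(c,f,seed):
    m=cv2.morphologyEx(f(c["image"].astype(int)).astype(np.uint8),cv2.MORPH_OPEN,np.ones((2,2)))
    _,l,st,_=cv2.connectedComponentsWithStats(m)
    x,y=seed; w=l[y-25:y+25,x-25:x+25]; k=np.bincount(w[w>0]).argmax()
    h=cv2.convexHull(np.argwhere(l==k)[:,::-1].astype(np.int32))
    z=np.zeros(m.shape,np.uint8); cv2.fillPoly(z,[h],1)
    return max(cv2.findContours(z,0,cv2.CHAIN_APPROX_NONE)[0],key=len)[:,0].astype(float)
def fit(cams,obs,P,p0):
    def r(p):
        o=[]
        for c,ct in zip(cams,obs):
            h=cv2.convexHull(pix(c,place(P,p)).astype(np.float32))
            o+=[cv2.pointPolygonTest(h,(float(a),float(b)),True)-.4 for a,b in ct]
        return np.array(o)
    s=least_squares(r,p0,loss="soft_l1",f_scale=.7,diff_step=1e-3,x_scale=[.01,.01,.05])
    return s.x,[np.round(np.sqrt(np.mean(q**2)),2) for q in np.split(r(s.x),[len(obs[0])])]
DARK=lambda i:i.max(2)<48
BLUE=lambda i:(i[...,2]>i[...,1]+25)&(i[...,2]>i[...,0]+40)
WHITE=lambda i:(i.min(2)>130)&(i.max(2)-i.min(2)<40)
CASE=box(.160,.124,0,.055); TRAY=box(.25,.162,0,.024)
COVER=np.vstack([box(.166,.130,.007,.011),box(.112,.056,.011,.037)])
E
python3 - <<'E'
from h import *
t,s=manip.camera("top"),manip.camera("side")
for n,f,P,a,b,z,y0 in(("case",DARK,CASE,(212,245),(316,335),.03,0),("tray",BLUE,TRAY,(345,233),(317,245),.01,.2),("cover",WHITE,COVER,(481,240),(333,176),.01,-.25)):
    g=ray(t,a,z); ob=[mask(t,f,a),mask(s,f,b)]
    for cs,os in(((t,s),ob),((t,),ob[:1]),((s,),ob[1:])):
        print(n,*[np.round(v,4) for v in fit(cs,os,P,[g[0],g[1],y0])], [len(o) for o in os])
def tri(u,v):
    f=lambda p:np.r_[pix(t,p)[0]-u,pix(s,p)[0]-v]
    q=least_squares(f,ray(t,u,.065)); return np.round(q.x,4),np.round(q.fun,1)
print("joint",ray(t,(199.7,245),.066),ray(s,(319,331),.066),tri((199.7,245),(319,331)))
print("tip",ray(t,(161.6,250.1),.062),ray(s,(320,367.5),.060))
print("ends",ray(t,(253.5,230),.062),ray(t,(255.5,249),.062))
E
```

```text
Traceback (most recent call last):
  File "h.py", line 17, in mask
    x,y=seed; w=l[y-25:y+25,x-25:x+25]; k=np.bincount(w[w>0]).argmax()
                                          ~~~~~~~~~~~~~~~~~~~~~~~~~~^^
ValueError: attempt to get argmax of an empty sequence
```

```bash
sed -i 's/y-25:y+25,x-25:x+25/y-40:y+40,x-40:x+40/' h.py; cat > m.py <<'E'
from h import *
t,s=manip.camera("top"),manip.camera("side")
ov=[t["image"].copy(),s["image"].copy()]
for n,f,P,a,b,z,y0 in(("case",DARK,CASE,(212,245),(316,335),.03,0),("tray",BLUE,TRAY,(345,233),(317,245),.01,.2),("cover",WHITE,COVER,(481,240),(333,176),.01,-.25)):
    g=ray(t,a,z); ob=[mask(t,f,a),mask(s,f,b)]
    for cs,os in(((t,s),ob),((t,),ob[:1]),((s,),ob[1:])):
        p,e=fit(cs,os,P,[g[0],g[1],y0]); print(n,np.round(p,4),e,[len(o) for o in os])
        if len(cs)==2:
            for c,o in zip(cs,ov): cv2.polylines(o,[np.round(cv2.convexHull(pix(c,place(P,p)).astype(np.float32))*16).astype(int)],True,(255,0,255),1,cv2.LINE_AA,4)
def tri(u,v):
    f=lambda p:np.r_[pix(t,p)[0]-u,pix(s,p)[0]-v]
    q=least_squares(f,ray(t,u,.065)); return np.round(q.x,4),np.round(q.fun,1)
print("joint",ray(t,(199.7,245),.066),ray(s,(319,331),.066),tri((199.7,245),(319,331)))
print("tip",ray(t,(161.6,250.1),.062),ray(s,(320,367.5),.060))
print("ends",ray(t,(253.5,230),.062),ray(t,(255.5,249),.062))
k=lambda o,x,y,w,h,W:cv2.resize(o[y:y+h,x:x+w],(W,h*W//w))
cv2.imwrite("pics/ov.png",np.vstack([k(ov[0],150,160,400,150,800),k(ov[1],200,140,240,225,800)[:300] if 0 else cv2.resize(ov[1][150:380,220:420],(400,460))[:300].repeat(2,1)[:, :800]])[:,:,::-1])
E
python3 m.py
```

```text
Traceback (most recent call last):
  File "m.py", line 5, in <module>
    g=ray(t,a,z); ob=[mask(t,f,a),mask(s,f,b)]
                                  ~~~~^^^^^^^
  File "h.py", line 17, in mask
    x,y=seed; w=l[y-40:y+40,x-40:x+40]; k=np.bincount(w[w>0]).argmax()
                                          ~~~~~~~~~~~~~~~~~~~~~~~~~~^^
ValueError: attempt to get argmax of an empty sequence
```

```bash
python3 - <<'E'
import cv2
t=cv2.imread("pics/top0.png")[:,:,::-1]; s=cv2.imread("pics/side0.png")[:,:,::-1]
print("case",s[312,335],s[360,290],s[365,345],"bench",s[380,300],s[340,380],"shadow",s[374,300]);print("cov",s[185,340],s[172,310],s[192,340],s[167,350],s[165,330]);print("tray",s[240,300],s[228,318],s[268,350])
print("topcase",t[250,184],t[215,241],t[281,230],t[275,250],"cov",t[200,462],t[270,500],t[230,505])
E
```

```text
case [50 58 48] [42 58 48] [50 59 52] bench [ 80 168 139] [ 84 169 138] shadow [ 81 170 141]
cov [181 183 182] [209 213 211] [232 233 232] [122 178 157] [185 188 186]
tray [ 59  86 158] [49 67 88] [49 65 85]
topcase [159 163 159] [13 15 16] [36 60 78] [ 30 129  96] cov [122 129 129] [222 225 223] [206 213 209]
```

```bash
sed -i 's/^DARK=.*/DARK=lambda i:(i.max(2)<75)\&(i[...,1]-i[...,0]<25)/; s/^BLUE=.*/BLUE=lambda i:(i[...,2]>i[...,1]+12)\&(i[...,2]>i[...,0]+25)/; s/i.min(2)>130/i.min(2)>115/' h.py
sed -i 's/^cv2.imwrite.*/cv2.imwrite("pics\/ov.png",np.vstack([k(ov[0],150,160,400,150,800),np.hstack([cv2.resize(ov[1][205:375,250:390],(400,486))[:300+186][186:],cv2.resize(ov[1][150:300,250:450],(400,300))])])[:,:,::-1])/' m.py; python3 m.py
```

```text
case [0.5054 0.2943 0.1087] [np.float64(10.87), np.float64(10.99)] [171, 189]
case [0.5056 0.2889 0.1249] [np.float64(10.71), np.float64(nan)] [171]
case [0.5028 0.3009 0.    ] [np.float64(11.25), np.float64(nan)] [189]
tray [0.5472 0.0219 0.2486] [np.float64(0.84), np.float64(1.43)] [364, 300]
tray [0.5474 0.0203 0.2479] [np.float64(0.6), np.float64(nan)] [364]
tray [0.5461 0.0279 0.2473] [np.float64(0.35), np.float64(nan)] [300]
cover [ 0.5394 -0.2832 -0.2407] [np.float64(0.66), np.float64(1.86)] [258, 156]
cover [ 0.5399 -0.2842 -0.2414] [np.float64(0.56), np.float64(nan)] [258]
cover [ 0.5377 -0.2729 -0.241 ] [np.float64(0.42), np.float64(nan)] [156]
joint [0.50114037 0.3131482  0.066     ] [0.49997355 0.31614524 0.066     ] (array([0.5009, 0.3139, 0.0632]), array([-0. ,  0.3, -0.3, -0.1]))
tip [0.48886608 0.39174243 0.062     ] [0.48753   0.3947888 0.06     ]
ends [0.53682402 0.20502754 0.062     ] [0.49693222 0.19860998 0.062     ]
  return _methods._mean(a, axis=axis, dtype=dtype,
  ret = ret.dtype.type(ret / rcount)
```

View pics/ov.png

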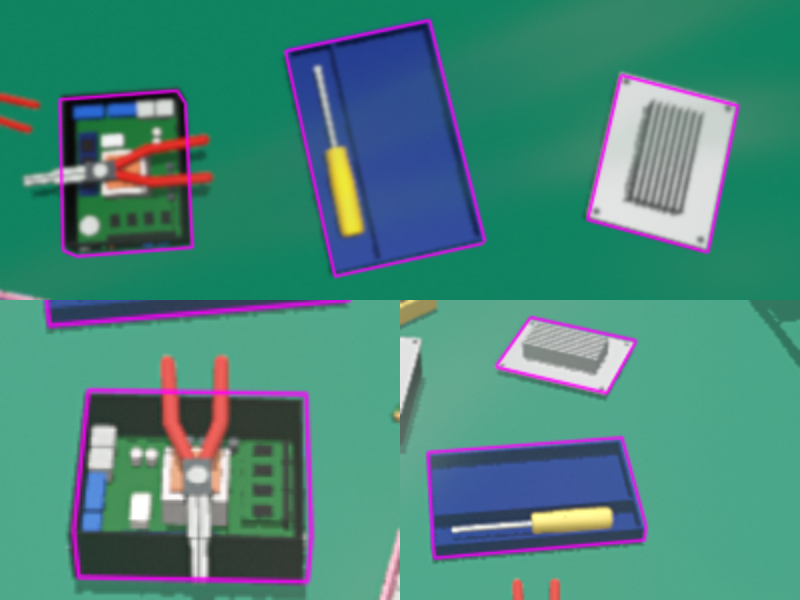

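The overlays fit the tray and cover well in each camera alone. The case mask was only partial, because it was split up, and the side camera disagrees in y by more as range grows, so I rely on the top camera. I'll fix the case mask and grasp the pliers.

```bash
cat >> h.py <<'E'
def mask2(c,f,seed,w):
    x,y=seed; m=cv2.morphologyEx(f(c["image"].astype(int)).astype(np.uint8),cv2.MORPH_OPEN,np.ones((3,3)))
    q=np.zeros_like(m); q[y-w:y+w,x-w:x+w]=m[y-w:y+w,x-w:x+w]
    h=cv2.convexHull(np.argwhere(q)[:,::-1].astype(np.int32)); z=np.zeros_like(m); cv2.fillPoly(z,[h],1)
    return max(cv2.findContours(z,0,cv2.CHAIN_APPROX_NONE)[0],key=len)[:,0].astype(float)
def down(psi): return np.array([np.cos(psi/2),np.sin(psi/2),0])*np.pi
E
python3 - <<'E'
from h import *
t,s=manip.camera("top"),manip.camera("side")
ob=[mask2(t,DARK,(212,245),46),mask2(s,DARK,(316,335),46)]
for cs,os in(((t,s),ob),((t,),ob[:1]),((s,),ob[1:])): print(*fit(cs,os,CASE,[.505,.29,.05]),[len(o) for o in os])
J=np.array([.5008,.3128]); psi=1.717
manip.command_gripper(.045,60)
manip.move_to([*J,.20],down(psi))
manip.servo_line([*J,.078],rate=.12)
print(manip.get_contact_force())
manip.command_gripper(0.0,60); print(manip.get_width(),manip.get_grip_force(),manip.get_position())
manip.servo_line([*J,.20],rate=.12); manip.hold(.2)
print(manip.get_width(),manip.get_grip_force(),manip.get_contact_force(),manip.get_joint_positions(),manip.get_time())
for n in("top","side"): cv2.imwrite(f"pics/{n}1.png",manip.camera(n)["image"][:,:,::-1])
a=cv2.imread("pics/top1.png")[100:340,100:420];b=cv2.imread("pics/side1.png")[160:400,180:500]
cv2.imwrite("pics/g1.png",cv2.resize(np.hstack([a,b]),(800,300)))
E
```

```text
[0.50888393 0.2958046  0.09374806] [np.float64(0.97), np.float64(0.85)] [265, 276]
[0.50915992 0.29494833 0.08980348] [np.float64(0.91), np.float64(nan)] [265]
[0.50860982 0.29663235 0.0937459 ] [np.float64(0.8), np.float64(nan)] [276]
[0.4231656  0.07785591 0.74203753]
0.018047529293036373 59.02342305540401 [0.50135391 0.31307471 0.07896288]
0.0180329175382386 58.691693536055496 [ 0.33863017  1.26296512 -1.58366846] [5.38151553e-01 4.39661015e-01 1.74804726e+00 1.88921435e-05
 9.55319600e-01 3.91925166e-01] 7.1
  return _methods._mean(a, axis=axis, dtype=dtype,
  ret = ret.dtype.type(ret / rcount)
```

View pics/g1.png

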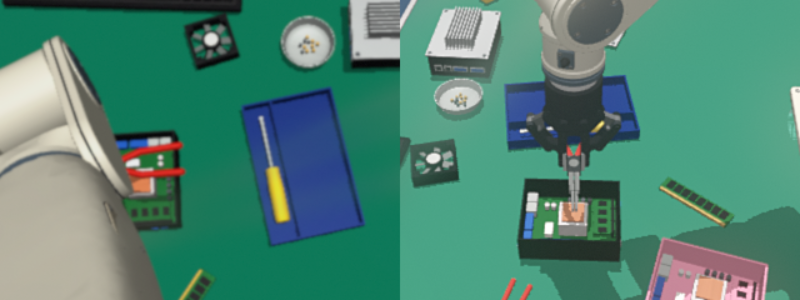

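The side view shows the pliers held level, with the joint at crop (573,160) and the case undisturbed. The wrist carries 1.58 N, which matches 0.16 kg. Next I place them in the wide compartment.

```bash
python3 - <<'E'
from h import *
tp=np.array([.547,.022,.248])
q=place(np.array([[.017,-.025,0]]),tp)[0]; print(q)
manip.move_to([q[0],q[1],.15],down(tp[2])); 
manip.servo_line([q[0],q[1],.045],rate=.15)
for z in(.036,.032,.0295,.0275):
    manip.servo_line([q[0],q[1],z],rate=.03); f=manip.get_contact_force(); print(z,f.round(2) if hasattr(f,'round') else f)
    if f[2]>.5: break
manip.command_gripper(.045); manip.hold(.1)
manip.servo_line([q[0],q[1],.15],rate=.2)
# hover over cover
cv=np.array([.5396,-.283,-.241]); psi=cv[2]+np.pi
manip.command_gripper(.08,80)
manip.move_to([cv[0],cv[1],.16],down(psi)); print(manip.get_joint_positions(),manip.get_time())
for n in("top","side"): cv2.imwrite(f"pics/{n}2.png",manip.camera(n)["image"][:,:,::-1])
a=cv2.imread("pics/top2.png")[150:330,160:400];b=cv2.imread("pics/side2.png")[100:300,220:487]
cv2.imwrite("pics/g2.png",np.hstack([cv2.resize(a,(400,300)),cv2.resize(b,(400,300))]))
E
```

```text
[0.56961653 0.00193778 0.        ]
0.036 [ 0.36  0.03 -0.97]
0.032 [ 0.29  0.07 -2.68]
0.0295 [ 0.23 -0.13 -1.6 ]
0.0275 [-0.41 -0.02  5.61]
[-5.02230075e-01  5.17054317e-01  1.72686884e+00  6.11953626e-05
  8.97704177e-01 -1.83198924e+00] 14.8333
```

View pics/g2.png

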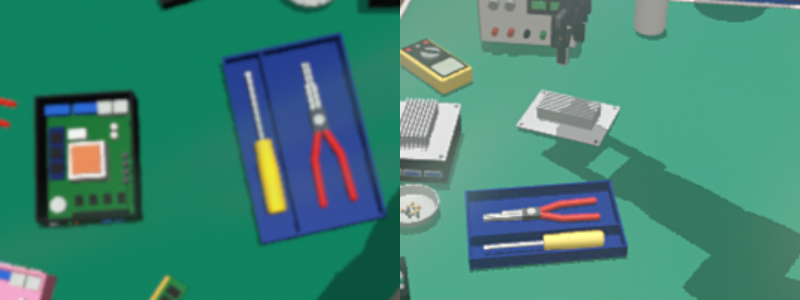

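The pliers lie flat in the wide compartment with their joint at crop (319,120), well away from the walls. The gripper hovers over the cover. I'll refit the case, now unobstructed, check the gripper's projection, then grip the cover.

```bash
python3 - <<'E' 2>/dev/null
from h import *
t,s=manip.camera("top"),manip.camera("side")
ob=[mask2(t,DARK,(212,245),46),mask2(s,DARK,(316,335),46)]
for cs,os in(((t,s),ob),((t,),ob[:1]),((s,),ob[1:])): print(np.round(fit(cs,os,CASE,[.505,.29,.09])[0],4))
print("tips proj side",pix(s,place(np.array([[0,.045,.147],[0,-.045,.147],[0,.0,.151]]),[.5396,-.283,-.241])).round(1).tolist())
im=s["image"][70:200,260:430]; o=[cv2.resize(im,(680,520),interpolation=cv2.INTER_CUBIC)]
cv2.imwrite("pics/g3.png",o[0][:,:,::-1])
E
```

```text
[0.509  0.2957 0.0961]
[0.5095 0.2941 0.0968]
[0.5086 0.2966 0.094 ]
tips proj side [[328.0, 142.8], [339.5, 126.6], [333.9, 133.2]]
```

View pics/g3.png

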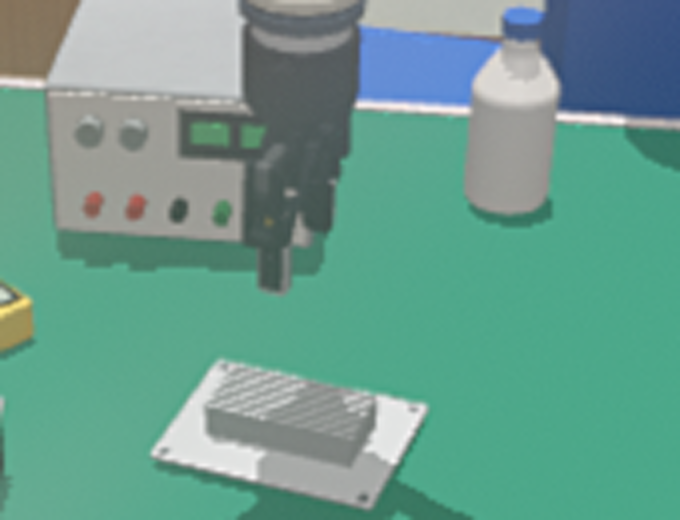

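The gripper's near tip is at side (328.3,142.5) against a projected (328.0,142.8), so the side camera looks good to about 1 px there. For the cover I use y = −0.279, between the two estimates. The fingers will centre it, and I'll then remeasure it in hand.

```bash
python3 - <<'E' 2>/dev/null
from h import *
cv=np.array([.5388,-.279,-.241]); psi=cv[2]+np.pi
manip.command_gripper(.085,80)
manip.servo_line([cv[0],cv[1],.16],down(psi))
manip.servo_line([cv[0],cv[1],.065],rate=.15)
f0=np.array(manip.get_contact_force())
for z in(.055,.045,.036):
    manip.servo_line([cv[0],cv[1],z],rate=.05); f=np.array(manip.get_contact_force())-f0; print(z,f.round(2))
    if abs(f[2])>4: break
manip.command_gripper(.03,80); manip.hold(.1)
print("w",manip.get_width(),manip.get_grip_force(),manip.get_position(),(np.array(manip.get_contact_force())-f0).round(2))
p=manip.get_position()
manip.servo_line([p[0],p[1],p[2]+.06],rate=.06); manip.hold(.2)
print("w",manip.get_width(),manip.get_grip_force(),manip.get_position(),(np.array(manip.get_contact_force())-f0).round(2),np.round(manip.get_torque(),3),manip.get_time())
for n in("top","side"): cv2.imwrite(f"pics/{n}3.png",manip.camera(n)["image"][:,:,::-1])
a=cv2.imread("pics/top3.png")[165:315,400:600];b=cv2.imread("pics/side3.png")[70:220,240:440]
cv2.imwrite("pics/g4.png",np.hstack([cv2.resize(a,(400,300)),cv2.resize(b,(400,300))]))
E
```

```text
0.055 [-0.44  0.58  0.18]
0.045 [1.13 0.34 0.44]
0.036 [0.58 0.83 0.44]
w 0.053889083754349046 85.28837084770203 [ 0.53914628 -0.27908052  0.036717  ] [-0.16  1.72  5.63]
w 0.0544431124822747 84.6509313583374 [ 0.53891496 -0.27896153  0.09627791] [ 1.55  0.46 -3.53] [ 0.031  0.021 -0.005] 19.175
```

View pics/g4.png

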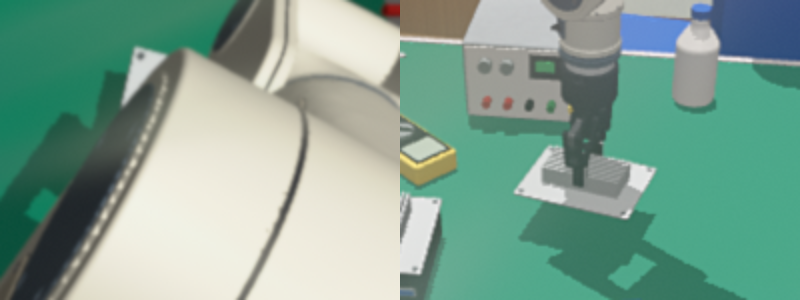

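The cover is held level at about 4 N, and the side view shows its plate clear of the bench. The top view is blocked by the arm. I'll fit the cover in the side view in hand, carry it above the case and fit it again there.

```bash
cat >> h.py <<'E'
def coverfit(s,zc,guess,seed,tilt=None):
    P=COVER[:8]+[0,0,zc]
    m=WHITE(s["image"].astype(int)).astype(np.uint8)
    m=cv2.morphologyEx(m,cv2.MORPH_OPEN,np.ones((2,2)))
    poly=cv2.convexHull(pix(s,place(P,guess)).astype(np.float32))
    win=np.zeros_like(m); cv2.fillConvexPoly(win,np.round(poly).astype(np.int32),1); win=cv2.dilate(win,np.ones((21,21)))
    q=m*win
    _,l,st,_=cv2.connectedComponentsWithStats(q)
    q=np.isin(l,[i for i in range(1,len(st)) if st[i,4]>60])
    h=cv2.convexHull(np.argwhere(q)[:,::-1].astype(np.int32)); z=np.zeros_like(m); cv2.fillPoly(z,[h],1)
    ct=max(cv2.findContours(z,0,cv2.CHAIN_APPROX_NONE)[0],key=len)[:,0].astype(float)
    return fit((s,),[ct],P,guess)+(ct,)
E
python3 - <<'E' 2>/dev/null
from h import *
def rep(tag,psi):
    s=manip.camera("side"); p=np.array(manip.get_position()); zc=p[2]-.0367
    v,e,ct=coverfit(s,zc,[p[0],p[1],psi-np.pi],None)
    d=v[:2]-p[:2]; c,q=np.cos(v[2]),np.sin(v[2])
    print(tag,"fit",v.round(4),e[0],"tcp",p.round(4),"cover-tcp in cover frame",np.round([c*d[0]+q*d[1],-q*d[0]+c*d[1]],4)); return s,v,zc,ct
rep("here",-.241+np.pi)
p=manip.get_position(); manip.servo_line([p[0],p[1],.2],rate=.15)
C=np.array([.509,.2957,.096])
manip.move_to([.509,.2957,.22],down(C[2]+np.pi))
manip.servo_line([.509,.2957,.13],rate=.1); manip.hold(.3)
s,v,zc,ct=rep("above",C[2]+np.pi)
print(manip.get_time(),manip.get_width(),manip.get_grip_force())
o=s["image"].copy()
for P,pp,col in((COVER[:8]+[0,0,zc],v,(255,0,255)),(CASE,C,(255,255,0))):
    cv2.polylines(o,[np.round(cv2.convexHull(pix(s,place(P,pp)).astype(np.float32))*16).astype(int)],True,col,1,cv2.LINE_AA,4)
t=manip.camera("top")["image"]
cv2.imwrite("pics/g5.png",np.hstack([cv2.resize(o[230:400,240:410],(400,400)),cv2.resize(t[160:330,130:300],(400,400))])[:,:,::-1])
E
```

```text
here fit [ 0.5376 -0.2727 -0.2433] 0.43 tcp [ 0.5391 -0.2791  0.0965] cover-tcp in cover frame [-0.0029  0.0058]
above fit [0.5091 0.3041 0.0895] 3.04 tcp [0.5091 0.2958 0.1304] cover-tcp in cover frame [0.0007 0.0083]
23.6333 0.054188407779188416 84.678715467453
```

View pics/g5.png

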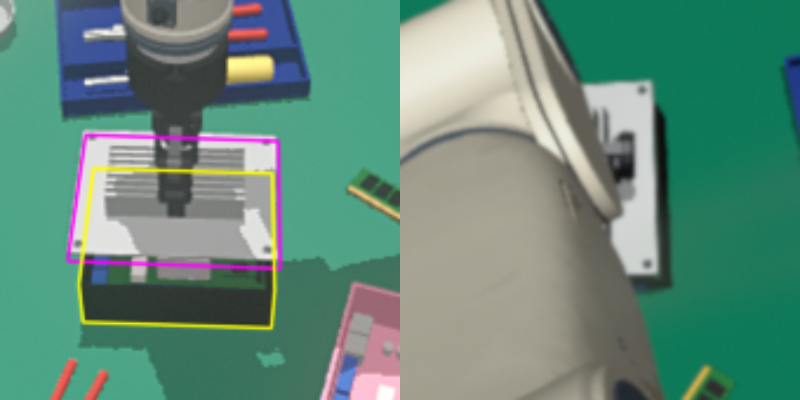

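The left view shows the plate held level over the case. The fit's near edge was spoilt by white connectors at crop (140,268). In the top crop the plate's −y edge shows corners at (655,82) and (655,275). I'll raise the cover clear of that clutter to calibrate each camera's pixel bias, then correct the case estimate.

```bash
python3 - <<'E' 2>/dev/null
from h import *
t,s=manip.camera("top"),manip.camera("side")
def bias(c,img,tcp,yaw,kx=None):
    c=dict(c,image=img); zc=tcp[2]-.0367
    v,e,ct=coverfit(c,zc,[tcp[0],tcp[1],yaw],None)
    b=pix(c,[v[0],v[1],zc+.009])-pix(c,[tcp[0],tcp[1],zc+.009]); d=v[:2]-tcp[:2]; C,S=np.cos(v[2]),np.sin(v[2])
    print("fit",v.round(4),"rms",e[0],"pixbias",b.round(2),"cover-frame off",np.round([C*d[0]+S*d[1],C*d[1]-S*d[0]],4))
bias(s,cv2.imread("pics/side3.png")[:,:,::-1],np.array([.53892,-.27896,.0963]),-.241)
p=np.array(manip.get_position())
pt=place(np.array([[.083,-.065,p[2]-.0367+.011],[-.083,-.065,p[2]-.0367+.011]]),[p[0],p[1],.096])
print("top corners proj (if centred)",pix(t,pt).round(1).tolist(),"(cover frame half-turned, same box) seen ~ (238.4,194.9),(238.4,276.9)")
for z,y in((.20,.2957),(.20,.24),(.20,.35)):
    manip.servo_line([.509,y,z],rate=.15); manip.hold(.2); s=manip.camera("side"); bias(s,s["image"],np.array(manip.get_position()),.096)
print(manip.get_time())
t=manip.camera("top"); cv2.imwrite("pics/top4.png",t["image"][:,:,::-1]); cv2.imwrite("pics/side4.png",s["image"][:,:,::-1])
E
```

```text
fit [ 0.5376 -0.273  -0.2447] rms 0.43 pixbias [[0.24 1.23]] cover-frame off [-0.0028  0.0055]
top corners proj (if centred) [[235.6, 195.4], [238.3, 277.1]] (cover frame half-turned, same box) seen ~ (238.4,194.9),(238.4,276.9)
fit [0.5081 0.3025 0.1048] rms 2.82 pixbias [[-0.33  2.87]] cover-frame off [0.0004 0.0071]
fit [0.5097 0.244  0.0925] rms 1.47 pixbias [[-0.55  1.15]] cover-frame off [0.0009 0.0031]
fit [0.5091 0.3571 0.0924] rms 2.91 pixbias [[-0.61  3.44]] cover-frame off [0.0007 0.0079]
26.5583
```

In the good fits the side camera reads about 1.2 px low, which puts the case at y ≈ 0.294–0.295. I'll lower the lip to just above the rim and compare cover and case directly in one view.

```bash
python3 - <<'E' 2>/dev/null
from h import *
C=np.array([.509,.2948,.096])
manip.servo_line([C[0],C[1],.20],down(C[2]+np.pi),rate=.15)
manip.servo_line([C[0],C[1],.098],rate=.08); manip.hold(.3)
print(np.round(manip.get_position(),4),np.round(manip.get_contact_force(),2),np.round(manip.get_torque(),3),manip.get_time())
t,s=manip.camera("top"),manip.camera("side")
cv2.imwrite("pics/top5.png",t["image"][:,:,::-1]); cv2.imwrite("pics/side5.png",s["image"][:,:,::-1])
a=cv2.resize(s["image"][285:385,260:370],(440,400),interpolation=cv2.INTER_CUBIC); b=cv2.resize(t["image"][190:290,170:260],(360,400),interpolation=cv2.INTER_CUBIC)
cv2.imwrite("pics/g6.png",np.hstack([a,b])[:,:,::-1])
# predicted pixel features
zc=manip.get_position()[2]-.0367
for n,c in(("side",s),("top",t)):
    for k in(0,.003,-.003):
        print(n,k,"cover top corners",pix(c,place(COVER[:8][1::2]+[0,0,zc],C)).round(1).tolist() if k==0 else "","case rim",pix(c,place(CASE[1::2],C+[0,k,0])).round(1).tolist())
E
```

```text
[0.5091 0.2949 0.0983] [ 0.15  0.63 -3.32] [ 0.012 -0.008 -0.073] 28.85
side 0 cover top corners [[357.2, 296.4], [358.3, 348.4], [277.5, 294.2], [270.8, 345.7]] case rim [[355.3, 302.9], [356.3, 352.4], [279.2, 300.8], [273.2, 349.9]]
side 0.003 cover top corners  case rim [[355.2, 304.0], [356.1, 353.7], [279.0, 301.9], [272.9, 351.2]]
side -0.003 cover top corners  case rim [[355.5, 301.8], [356.4, 351.1], [279.5, 299.7], [273.5, 348.6]]
top 0 cover top corners [[241.3, 279.1], [176.7, 283.4], [238.7, 199.8], [176.1, 203.8]] case rim [[241.2, 278.8], [180.6, 282.8], [238.6, 203.5], [179.8, 207.3]]
top 0.003 cover top corners  case rim [[239.7, 278.8], [179.1, 282.8], [237.2, 203.5], [178.4, 207.3]]
top -0.003 cover top corners  case rim [[242.6, 278.9], [182.0, 282.9], [240.0, 203.6], [181.3, 207.3]]
```

View pics/g6.png

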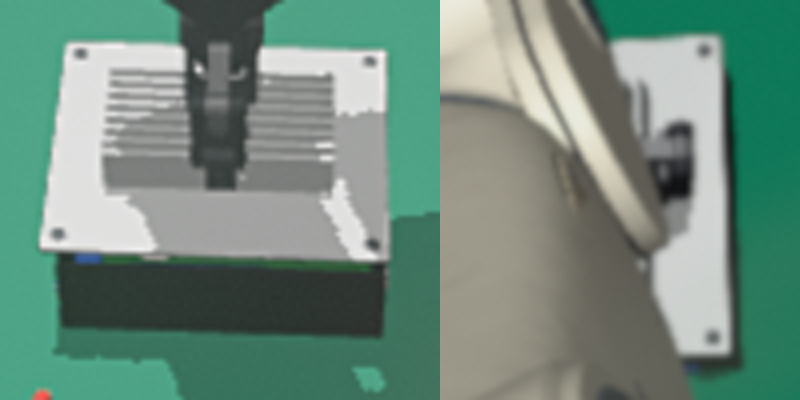

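The side crop shows the plate just above the case with small, even overhangs in x. Bias-corrected, the two cameras give different y for the case (about 0.293 and 0.298). I've used all 10 views, so I'll settle this with edge profiles from the saved clear pictures.

```bash
python3 - <<'E' 2>/dev/null
from h import *
t,s=manip.camera("top"),manip.camera("side")
T=cv2.imread("pics/top2.png")[:,:,::-1].astype(float); S=cv2.imread("pics/side2.png")[:,:,::-1].astype(float)
C=np.array([.509,.2948,.096])
def lineat(c,a,b,along,val):
    p,q=pix(c,place(np.array([a,b]),C)); k=(val-p[along])/(q[along]-p[along]); return (p+k*(q-p))[1-along]
def edge(prof,lo,up): # outermost crossing of G at 50% between bench and dark
    pr=prof[lo:up+1]; 
    th=(pr[0]+np.median(pr[-3:]))/2; i=np.argmax(pr<th); return lo+i-1+(pr[i-1]-th)/(pr[i-1]-pr[i]),pr[0],np.median(pr[-3:])
x,y,h=.08,.062,.055
print("side far rim / near bottom: obs-pred v")
for u in(285,292,300,332,340,348):
    g=S[:,u,1]; a=lineat(s,[-x,-y,h],[x,-y,h],0,u); b=lineat(s,[-x,y,0],[x,y,0],0,u)
    r=lambda v:int(round(v))
    e1=edge(g,r(a)-6,r(a)+6); gr=g[::-1]; e2=edge(gr,479-r(b)-6,479-r(b)+6)
    print(u,round(e1[0]-a,2),round(479-e2[0]-b,2),g[r(b)-3:r(b)+6].astype(int))
print("side left/right edge at v=308 (rim, x+-): obs-pred u")
for v in(312,325,338):
    g=S[v,:,1]; a=lineat(s,[x,-y,h],[x,y,h],1,v); b=lineat(s,[-x,-y,h],[-x,y,h],1,v)
    e1=edge(g,int(round(a))-6,int(round(a))+5); gr=g[::-1]; e2=edge(gr,639-int(round(b))-6,639-int(round(b))+5)
    print(v,round(e1[0]-a,2),round(639-e2[0]-b,2))
print("top: left rim(+y) / right bottom(-y): obs-pred u")
for v in(215,225,235,258,268,275):
    g=T[v,:,1]; a=lineat(t,[-x,y,h],[x,y,h],1,v); b=lineat(t,[-x,-y,0],[x,-y,0],1,v); b2=lineat(t,[-x,-y,h],[x,-y,h],1,v)
    e1=edge(g,int(round(a))-6,int(round(a))+5); gr=g[::-1]; e2=edge(gr,639-int(round(b))-6,639-int(round(b))+4)
    print(v,round(e1[0]-a,2),round(639-e2[0]-b,2),"rim-bottom",round(b-b2,1),g[int(round(b))-5:int(round(b))+7].astype(int))
E
```

```text
side far rim / near bottom: obs-pred v
285 1.43 0.75 [ 58  56  57  62  93 122 122 121 119]
292 1.44 1.22 [ 58  55  59  83 123 122 121 119 133]
300 1.36 0.86 [ 58  56  54  78 125 123 120 120 129]
332 1.36 0.91 [ 58  58  57  77 124 123 120 120 130]
340 1.26 0.59 [ 60  58  57  71 109 124 123 121 120]
348 1.34 0.81 [ 60  59  59  65  94 123 124 121 121]
side left/right edge at v=308 (rim, x+-): obs-pred u
312 0.42 -0.17
325 0.39 0.06
338 0.36 0.5
top: left rim(+y) / right bottom(-y): obs-pred u
215 0.59 -0.41 rim-bottom 3.8 [ 57  33  19  15  55 105 127 131 131 131 131 131]
225 0.52 0.05 rim-bottom 3.8 [ 70  44  25  14  27  70 110 128 132 131 131 132]
235 0.7 -0.16 rim-bottom 3.8 [ 57  31  18  20  58 107 127 131 132 131 131 131]
258 0.79 -0.04 rim-bottom 3.9 [ 90  66  49  44  51  80 112 127 130 130 131 130]
268 0.68 -0.16 rim-bottom 3.9 [ 74  57  49  49  69 108 126 130 130 130 129 130]
275 0.54 -0.35 rim-bottom 3.9 [ 92  64  51  49  68 106 125 130 131 130 129 130]
```

```bash
python3 - <<'E' 2>/dev/null
from h import *
t,s=manip.camera("top"),manip.camera("side")
p=np.array(manip.get_position()); zc=p[2]-.0367; K=np.array([p[0],p[1],.096]); C=np.array([.509,.2948,.096])
def cross(im,c,a,b,pose,fr,ch,w=6):
    # profile across projected edge a-b, direction outward given by image normal away from object centre
    P=pix(c,place(np.array([a,b,[0,0,a[2]]]),pose)); out=[]
    d=P[1]-P[0]; n=np.array([d[1],-d[0]])/np.hypot(*d); 
    if n@(P[2]-P[0])>0: n=-n
    for f in fr:
        m=P[0]+f*d; k=np.arange(-w,w+.01,.25); q=(m+k[:,None]*n).astype(np.float32)
        v=cv2.remap(im[...,ch].astype(np.float32),q[:,0],q[:,1],cv2.INTER_LINEAR).ravel()
        g=cv2.GaussianBlur(np.gradient(v)[None],(1,5),0).ravel() if 0 else np.convolve(np.gradient(v),np.ones(3)/3,'same')
        i=np.abs(g[3:-3]).argmax()+3; out.append((round(k[i],2),int(g[i]*10)))
    return n.round(2),out
ld=lambda f:cv2.imread(f"pics/{f}.png")[:,:,::-1]
S5,T5,S2,T2=map(ld,("side5","top5","side2","top2"))
X,Y,x,y,h=.083,.065,.08,.062,.055; zt=zc+.011
f=np.linspace(.15,.85,7); 
print("outward offset px, of obs edge from predicted")
print("S cover far",cross(S5,s,[-X,-Y,zt],[X,-Y,zt],K,[.1,.2,.3,.7,.8,.9],0))
print("S cover near",cross(S5,s,[-X,Y,zc+.007],[X,Y,zc+.007],K,f,0))
print("S cover +x",cross(S5,s,[X,-Y,zt],[X,Y,zt],K,f,0))
print("S cover -x",cross(S5,s,[-X,-Y,zt],[-X,Y,zt],K,f,0))
print("S case far",cross(S2,s,[-x,-y,h],[x,-y,h],C,f,1))
print("S case +x",cross(S2,s,[x,-y,h],[x,y,h],C,f,1))
print("S case -x",cross(S2,s,[-x,-y,h],[-x,y,h],C,f,1))
print("T cover -y",cross(T5,t,[-X,-Y,zt],[X,-Y,zt],K,f,0))
print("T cover +x",cross(T5,t,[X,-Y,zt],[X,Y,zt],K,[.05,.1,.15,.2,.25,.3],0))
print("T case +y",cross(T2,t,[-x,y,h],[x,y,h],C,f,1))
print("T case -y bot",cross(T2,t,[-x,-y,.001],[x,-y,.001],C,f,1))
print("T case +x",cross(T2,t,[x,-y,h],[x,y,h],C,f,1))
E
```

```text
outward offset px, of obs edge from predicted
S cover far (array([ 0.03, -1.  ]), [(np.float64(-1.25), -203), (np.float64(-0.5), -185), (np.float64(-0.75), -202), (np.float64(-0.75), -188), (np.float64(-0.75), -195), (np.float64(-1.0), -204)])
S cover near (array([-0.03,  1.  ]), [(np.float64(0.25), -172), (np.float64(0.5), -182), (np.float64(0.0), -164), (np.float64(0.25), -177), (np.float64(0.5), -168), (np.float64(-0.25), -234), (np.float64(0.0), -235)])
S cover +x (array([-0.99, -0.13]), [(np.float64(1.0), -250), (np.float64(1.25), -296), (np.float64(1.5), -287), (np.float64(1.75), -218), (np.float64(1.0), -181), (np.float64(1.25), -257), (np.float64(1.5), -281)])
S cover -x (array([ 1.  , -0.02]), [(np.float64(-1.0), -209), (np.float64(-1.0), -201), (np.float64(-2.0), -102), (np.float64(-1.25), -106), (np.float64(-1.25), -110), (np.float64(-1.5), -115), (np.float64(-0.75), -146)])
S case far (array([ 0.03, -1.  ]), [(np.float64(-1.75), 140), (np.float64(-1.25), 172), (np.float64(-1.5), 215), (np.float64(-1.75), 173), (np.float64(-1.75), 135), (np.float64(-1.25), 180), (np.float6
[... 778 characters left out ...]
64(2.0), -162), (np.float64(1.5), -181), (np.float64(1.75), -181)])
T case +y (array([-1.  ,  0.01]), [(np.float64(-1.0), 88), (np.float64(-1.0), 92), (np.float64(-0.25), 92), (np.float64(-0.25), 91), (np.float64(-0.5), 91), (np.float64(-0.5), 99), (np.float64(-0.5), 95)])
T case -y bot (array([ 1.  , -0.04]), [(np.float64(-0.25), 98), (np.float64(0.0), 94), (np.float64(0.25), 83), (np.float64(-0.25), 109), (np.float64(0.0), 116), (np.float64(-0.75), 102), (np.float64(-0.5), 114)])
T case +x (array([-0.06, -1.  ]), [(np.float64(-5.25), -199), (np.float64(-5.0), -179), (np.float64(-0.5), 107), (np.float64(-0.25), 90), (np.float64(-0.75), 103), (np.float64(-0.25), 91), (np.float64(-0.5), 95)])
```

The profiles now agree: the cover should shift −3.5 mm in x and +1.9 mm in y relative to the case. I apply that, then lower it slowly while watching the force.

```bash
cat > d.py <<'E'
from h import *
import sys
x,y=map(float,sys.argv[1:3])
manip.servo_line([x,y,.098],down(.096+np.pi),rate=.05); manip.hold(.2)
f0=np.array(manip.get_contact_force()); m0=np.array(manip.get_torque())
for z in np.arange(.096,.0835,-.0015):
    manip.servo_line([x,y,z],rate=.02); f=np.array(manip.get_contact_force())-f0; m=np.array(manip.get_torque())-m0
    print(round(z,4),f.round(2),m.round(3),np.round(manip.get_position(),4))
    if np.abs(f).max()>7: break
print(manip.get_time(),manip.get_width())
s,t=manip.camera("side"),manip.camera("top")
cv2.imwrite("pics/side6.png",s["image"][:,:,::-1]);cv2.imwrite("pics/top6.png",t["image"][:,:,::-1])
E
python3 d.py .5055 .2967
```

```text
0.096 [ 0.1  -0.48 -0.58] [ 0.018  0.022 -0.008] [0.5054 0.2966 0.0958]
0.0945 [ 1.02  0.18 -0.42] [ 0.028 -0.031  0.033] [0.5054 0.2966 0.0944]
0.093 [ 0.17  0.52 -0.77] [ 0.039 -0.013  0.059] [0.5054 0.2966 0.0929]
0.0915 [ 0.59 -1.25 -0.63] [0.06  0.012 0.049] [0.5054 0.2967 0.0914]
0.09 [ 0.01 -0.08 -1.8 ] [0.005 0.026 0.078] [0.5054 0.2967 0.0899]
0.0885 [0.39 0.23 0.43] [ 0.053 -0.038  0.   ] [0.5054 0.2967 0.0884]
0.087 [ 0.62 -1.25 -0.95] [ 0.016 -0.022  0.024] [0.5054 0.2967 0.0869]
0.0855 [ 0.08 -0.8  -1.06] [ 0.012 -0.038  0.032] [0.5054 0.2967 0.0854]
0.084 [-1.66 -1.38  8.23] [-0.158  0.322  0.035] [0.5057 0.2968 0.0847]
31.85 0.054289946679581376
```

First contact came at TCP 0.0847, exactly the seat height, so the lip is inside the walls. I release, retreat and check.

```bash
python3 - <<'E' 2>/dev/null
from h import *
p=manip.get_position()
manip.command_gripper(.085); manip.hold(.2); print(manip.get_width(),np.round(manip.get_contact_force(),2))
manip.servo_line([p[0],p[1],.24],rate=.1)
manip.set_joints([-1.194,0.423,1.63,0,1.089,-0.019]); manip.hold(.5)
t,s=manip.camera("top"),manip.camera("side")
cv2.imwrite("pics/top7.png",t["image"][:,:,::-1]);cv2.imwrite("pics/side7.png",s["image"][:,:,::-1])
g=[.507,.2967,.096]; P=COVER[:8]
for n,c,zs in(("top",t,(.048,)),("side",s,(.042,.048,.054))):
    for z in zs:
        v,e,_=coverfit(c,z,g,None); print(n,z,v.round(4),e[0])
for n,c,sd in(("top",t,(212,245)),("side",s,(316,345))):
    print("tray",n,fit((c,),[mask(c,BLUE,(345,233) if n=="top" else (317,245))],TRAY,[.547,.022,.248])[0].round(4))
red=lambda c:(lambda i:(i[...,0]>150)&(i[...,1]<80)&(i[...,2]<80))(c["image"].astype(int))
m=red(t)[150:330,290:400]; print("red px centroid",np.argwhere(m).mean(0)[::-1]+[290,150],m.sum(),manip.get_time())
E
```

```text
0.08509725780641142 [-0.02  0.53  0.29]
top 0.048 [0.5065 0.293  0.0944] 0.51
side 0.042 [0.5064 0.2962 0.0924] 0.63
side 0.048 [0.5058 0.3006 0.0929] 0.44
side 0.054 [0.5052 0.3051 0.0927] 0.31
tray top [0.5474 0.0203 0.2481]
tray side [0.5462 0.0278 0.2476]
red px centroid [357.41641337 249.35866261] 329 38.0667
```

The cover fits flat at seat height in both cameras once their known biases are removed, the tray hasn't moved and the pliers lie in its compartment. I'll hand the job in.

```bash
python3 -c "
from rig import manip
print(manip.sign_off())"
```

```text
the job is handed in; nothing more can be done
None
```

The pliers are in the tray's wide compartment, the cover was lowered onto the case and touched down at exactly its seat height, and I handed the job in at about 38 s; no verdict came back.

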